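Switch on the curio case lights at a push-and-turn isolator

TASK

Switch on the lights of the glass curio case with the red isolator handle on top of it: push the handle down out of its off notch, turn it clockwise about half a turn until you feel the stop, and let it spring back up so that it is locked in the on notch. The on notch is not marked, so find it by feel, and take a fresh grip on the way if you need one. Leave the flatiron, the bird clamp and the thimble on its stand where they are, and let go of the handle at the end.

Things in the scene. Friction and masses are not known exactly. Their poses are not given: they have to be found in the camera images.
- handle_grip (a point): Point to grip, on the axis of the red isolator handle: an upright bar 90 mm long (its x), 20 wide (y), 36 high, on a red disc 80 mm across, 6 thick, that moves with it. The point is 23 mm above the disc's top, 13 mm below the bar's top; z is up; +x points to the bar's end with the white patch.
- handle_press (a joint): How far the handle is down (m): 0 = up in a notch, where it cannot turn; 0.010 = fully down. Spring: 7 N at the top, 12 N at the bottom. To leave off, hold it down 0.009 or more while turning; from 0.35 rad on the works hold it down at about 0.007, even when let go, and it stays at its angle. In the on notch it springs up when let go.
- handle_turn (a joint): Turn of the handle (rad), clockwise from above: 0 = off, the start. The on notch is at an unmarked angle, different each time, 2.6 to 3.25; a solid stop about 0.06 past its middle ends the turn. Turning takes 0.1 to 0.3 Nm; over 0.45 Nm means the stop. It springs up within about 0.05 either side of the notch's middle.
- isolator: The isolator's grey housing, 120 x 120 mm, 40 mm high, fixed on the wooden strip of the case; origin at the centre of its underside, the handle's axis is its z axis. With the handle up the disc's underside is 12 mm above the housing's top.
- case: The glass curio case, 300 (x) x 470 (y) x 110 mm high, fixed; origin at the centre of its underside. Its top is wood in the middle 190 mm (where the isolator is) and glass towards both y ends, where the bystanders stand. It is solid.
- flatiron_mid (a point): Half-way up a black miniature cast iron flatiron, 75 x 44 mm, 53 mm high, loose on the glass; leave it alone.
- bird_mid (a point): Half-way up a cream tin sewing bird clamp, 100 x 36 mm, 54 mm high, loose on the glass; leave it alone.
- thimble_mid (a point): Half-way up a silver thimble on a dark wooden stand, 40 mm across, 58 mm high, loose on the glass; leave it alone.

How it is judged:
On the way:
1. the handle, pushed down out of the off notch, is part-way round (value of joint handle_turn between 0.6 and 2.3 rad and value of joint handle_press above 0.005 m), for 0.1 s.
At the end, for the whole second after the job is handed in: The handle is turned more than 2.4 rad, has sprung up in the on notch (less than 3 mm below its top position) and is at rest, let go (value of joint handle_turn above 2.4 rad and value of joint handle_press below 0.003 m and velocity of joint handle_turn between -0.05 and 0.05 rad/s); the robot touches nothing.
It fails at once if the flatiron is moved more than 15 mm or tipped (distance of flatiron_mid from where it was at the start of the episode above 0.015 m or angle between flatiron_mid's own z axis and vertical above 0.3 rad).
It fails at once if the bird clamp is moved more than 15 mm or tipped (distance of bird_mid from where it was at the start of the episode above 0.015 m or angle between bird_mid's own z axis and vertical above 0.3 rad).
It fails at once if the thimble on its stand is moved more than 15 mm or tipped (distance of thimble_mid from where it was at the start of the episode above 0.015 m or angle between thimble_mid's own z axis and vertical above 0.3 rad).
It fails at once if the handle is forced round without being pushed down (value of joint handle_press below 0.003 m and value of joint handle_turn between 0.3 and 2.3 rad).
It also fails if it takes over 72 s, if anything falls off the work surface, if the arm or the gripper's body presses on something with over 40 N, if the wrist force passes 120 N, or if a joint passes its speed limit or range.

ROBOT

A 6-joint arm with a two-finger parallel gripper is mounted at the origin on the work surface. World frame = base frame: x ahead of the robot, y to its left, z up, the work surface at z = 0. Lengths are in m, angles in rad, forces in N, time in s.
With the tool pointing down it reaches from about 0.35 to 0.85 m from the base axis. Payload 8.1 kg.
Tool frame: the origin (TCP) lies midway between the tips of the shut fingers; the grasp point (between the pads) lies 19 mm behind it (robot.grip_point_offset is the distance from the TCP to the grasp point, in m); z points along the fingers, y is the line along which they close (so a half turn about z gives the same grasp; the last joint's range is limited). The gripper opens to 93 mm and grips with 3 to 60 N. Pads are 15 mm wide; open, the fingers measure 128 mm over their backs; the gripper's body (75 mm by 188 mm) begins 65 mm behind the grasp point.
Start: joints at [1.023, 0.13, 1.488, -0, 1.523, -0.085], TCP at [0.268, 0.537, 0.219] pointing down, gripper open.
Joint ranges: [-2.96, 2.96], [-0.89, 2.26], [0.02, 2.5], [-1.34, 4.48], [0, 2.73], [-2.66, 2.66]. Speed limits (rad/s): [2.39, 2.39, 2.79, 3.14, 3.14, 3.14].

INTERFACE

Orientations are given as a rotation vector (axis times angle).
In Python, from plant import robot, read_camera, job gives the robot as it stands.
- The arm moves only by the shell command python3 -m inch 'ROWS' [FORCE]. ROWS is JSON, one flat list of numbers, 5 for each row, row after row: the shift along the world's x, y, z in mm, then the turn about the world's z in degrees, then the opening in per cent of the stroke, from 0 (shut) to 100 (fully open). In form: [dx, dy, dz, yaw, hand, dx, dy, dz, yaw, hand, ...]. A call has 1 to 10 rows; each row is the pose to reach, as a shift and turn from the pose commanded when the call began; what a row does not reach only later rows make up. A row lasts 1/12 s, in which the tool goes at most 41.7 mm and 7.16 degrees, less where a joint would pass 70% of its speed; a pose out of reach is approached as far as the arm can. A call with a gripper value outside its range is refused whole. The fingers move at their own pace and stop on an object; FORCE is the grip in N (left out, the last holds). Time passes only in rows, so rows that repeat a pose let the fingers close. It gives the time, the measured TCP pose, the force, the opening and the grip force at its end, in the units of the state.
- robot.read_state(): the state, without advancing time (a new reading comes with each control period).
- read_camera(name): name is "side" or "top" or "wrist"; returns a dict with "image" (400x640x3 uint8, blue, green, red), "K" (3x3 intrinsics, pixels), "D" ([k1, k2, p1, p2, k3] as OpenCV has them; the pictures are not rectified), "extrinsics" (4x4, takes a point from world to camera coordinates); the wrist camera has in their place "mount" (4x4, takes a point from camera to tool coordinates, whose origin is the TCP and whose axes are the flange's). Camera axes: x right, y down, z forward; pixel columns grow to the right and rows downward; lengths in m; the calibration is good to about 2 mm. A picture is of the moment at which its call begins: read the wrist's pose just before it. There is no depth.
- job.close_job(): hands the job in; it is judged then, once.
The state is a dict: "t": time; "q": joint angles; "dq": joint speeds; "joint_torque": joint torques, N m; "tool_pos": TCP position; "orientation": TCP orientation; "force": force on the tool from outside, world axes, zero at the start; "wrist_torque": the same for the moment, N m; "opening": finger opening in m; "gripper_force": force on a finger pad.
Only numpy, scipy, OpenCV 4.12 (cv2) and the standard library are available. Lean on these libraries where they do the work, as an engineer would, in place of code of your own. Each camera call takes 0.05 s, during which the arm holds its last target. There are 200 camera calls.

## Working session

There is one attempt and no reset: what is moved stays moved. The work goes in short steps, Python scripts to look and compute and a shell command to move; the robot and the scene stay as the last step left them, time stands still between calls to the robot, and variables do not carry over. Pictures are saved under pics/ and viewed, at most 10 in all, crops included, and the job is handed in when it is done.

```bash
ls; mkdir -p pics; python3 - <<'E'
from plant import robot, read_camera
import cv2,numpy as np
s=robot.read_state();print(s)
a=read_camera("top");b=read_camera("side")
for n,c in(("top",a),("side",b)):
    cv2.imwrite(f"pics/{n}0.png",c["image"]);np.savez(f"pics/{n}0.npz",**c)
    print(n,c["K"],c["D"],c["extrinsics"])
cv2.imwrite("pics/both.png",cv2.resize(np.vstack([a["image"],b["image"]]),(480,600)))
print(robot.grip_point_offset)
E
```

```text
pics
{'t': 0.0, 'q': array([ 1.02258438e+00,  1.31135975e-01,  1.48928373e+00, -9.22504792e-06,
        1.52300090e+00, -8.54140307e-02]), 'dq': array([ 5.33439172e-06,  3.96700233e-04,  2.69641673e-04,  1.14776925e-03,
       -7.59318102e-04,  1.95104421e-03]), 'joint_torque': array([ 3.75452203e-06, -5.59862101e+01, -4.91750264e+01,  7.69929565e-02,
        3.55582440e-02, -2.10475346e-04]), 'tool_pos': array([0.26756315, 0.53639817, 0.21760005]), 'orientation': array([-7.20361479e-01, -3.05731148e+00,  2.73246273e-03]), 'force': array([ 0.06712335, -0.37655905,  0.41718801]), 'wrist_torque': array([-0.00858261,  0.03278915,  0.01597307]), 'gripper_force': 0.0, 'opening': 0.0926555674342465}
top [[514.50499938   0.         324.9650841 ]
 [  0.         514.50499938 197.5269322 ]
 [  0.           0.           1.        ]] [-0.12559052  0.          0.          0.          0.        ] [[-0.00892506 -0.99995923  0.00137466  0.05309438]
 [-0.98305453  0.00852245 -0.18311517  0.60874036]
 [ 0.18309599 -0.00298568 -0.98309051  0.85338588]
 [ 0.          0.          0.          1.        ]]
side [[384.39435774   0.         321.07213413]
 [  0.         384.39435774 198.45005688]
 [  0.           0.           1.        ]] [-0.06930966  0.          0.          0.          0.        ] [[-0.84126281 -0.54035258 -0.01720364  0.50971044]
 [-0.32197462  0.5263302  -0.78696179  0.27589521]
 [ 0.43429163 -0.65650256 -0.61676184  0.51056505]
 [ 0.          0.          0.          1.        ]]
0.0188
```

View pics/top0.png

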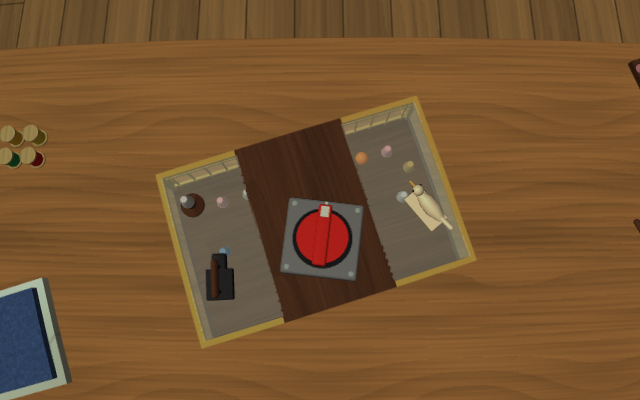

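View pics/side0.png

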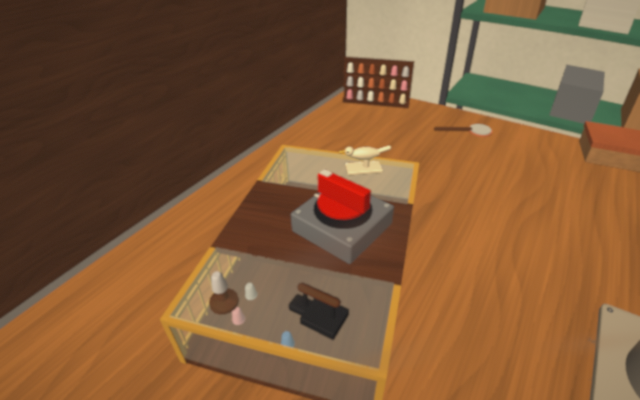

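The top view shows the red handle centred near (322,238), with its white patch at (325,211) pointing away from the robot. The thimble is at (192,204), the flatiron at (220,278) and the bird at (430,207). The side view agrees, with the patch end at about (325,175).

```bash
cat > h.py <<'E'
import cv2,numpy as np
def ray(c,px):
    u=cv2.undistortPoints(np.float64(px).reshape(-1,1,2),c["K"],c["D"]).reshape(-1,2)
    R=c["extrinsics"][:3,:3];t=c["extrinsics"][:3,3]
    return -R.T@t,np.c_[u,np.ones(len(u))]@R
def onz(c,px,z):
    o,d=ray(c,px);return o+d*((z-o[2])/d[:,2])[:,None]
def big(m):
    k,_=cv2.findContours(m.astype(np.uint8),0,cv2.CHAIN_APPROX_NONE);return max(k,key=cv2.contourArea).reshape(-1,2)
def red(im):
    b,g,r=[im[...,i].astype(int) for i in range(3)];return (r>120)&(g<60)&(b<60)
E
python3 - <<'E'
from h import *
T=dict(np.load("pics/top0.npz"));S=dict(np.load("pics/side0.npz"))
im=T["image"].astype(int)
m=red(T["image"]);k=big(m);print("red hull",cv2.boundingRect(k))
P=onz(T,k,.168)[:,:2].astype(np.float32)
(c,r)=cv2.minEnclosingCircle(P);print("disc enc",c,r)
# circle fit on left/right boundary only (disc, no bar)
sel=(k[:,1]>222)&(k[:,1]<255);Q=P[sel];A=np.c_[2*Q,np.ones(len(Q))];x=np.linalg.lstsq(A,(Q**2).sum(1),rcond=None)[0]
print("disc fit",x[:2],np.sqrt(x[2]+x[:2]@x[:2]))
# dark ring/housing
hs=T["image"].max(2).astype(int)-T["image"].min(2)
g=(hs<22)&(im.sum(2)>200);g[:, :270]=0;g[:,375:]=0;g[:190]=0;g[285:]=0
rc=cv2.minAreaRect(onz(T,cv2.convexHull(big(g)).reshape(-1,2),.15)[:,:2].astype(np.float32));print("housing",rc)
# patch
w=np.zeros(m.shape,bool);w[200:222,312:338]=1
pm=w&(T["image"].min(2)>110)&(im[...,2]>im[...,0]+8)
kp=big(pm);rp=cv2.minAreaRect(onz(T,kp,.204)[:,:2].astype(np.float32));print("patch",rp,cv2.boundingRect(kp))
# red brightness
for v in (225,235,245,255): print(v,im[v,288:356,2])
o,d=ray(S,[[0,0]]);ks=big(red(S["image"]));print("side red",cv2.boundingRect(ks))
E
```

```text
red hull (296, 204, 52, 61)
disc enc (0.5316005349159241, 0.053172215819358826) 0.04683775082230568
disc fit [0.52743415 0.05352325] 0.03893438090189194
housing ((0.5276951789855957, 0.05403514578938484), (0.11784537136554718, 0.11817727237939835), 82.93929290771484)
patch ((0.5615535378456116, 0.04977603629231453), (0.011736116372048855, 0.014875680208206177), 89.42868041992188) (320, 206, 9, 11)
225 [ 99  98  98  98  98  98  88  59  22  21  22 128 171 171 170 171 170 171
 170 169 170 169 171 170 170 171 170 170 166 167 173 173 172 172 170 171
 170 168 168 167 150 108 139 170 170 170 170 169 169 170 170 170 170 169
 171 170 169 118  20  21  21  59  87  96  96  96  96  96]
235 [ 98  98  99  98  72  23  17  21 128 172 171 170 171 171 170 171 170 170
 171 172 171 171 170 170 170 169 160 163 173 172 172 172 171 170 171 170
 168 168 168 148 112 142 171 170 169 170 170 169 170 169 169 170 169 170
 170 170 168 170 170 158 103  21  22  18  74  96  96  96]
245 [ 99  98  98  99  91  60  24  25  23  76 142 172 171 171 171 170 171 172
 171 170 170 171 172 172 171 163 167 175 173 174 173 170 170 171 169 169
 168 166 140 107 142 170 170 170 171 170 170 170 169 170 170 170 170 168
 169 170 171 169 144  82  22  23  22  62  89  96  97  96]
255 [100  99  99  99  99 100  99  98  99  80  36  23  24  23  21  71 138 170
 171 170 171 171 172 170 159 160 173 175 173 172 172 170 170 169 167 167
 163 136 116 148 170 171 171 170 170 170 170 169 170 170 171 169 129  59
  22  24  21  21  37  78  96  97  96  96  96  96  97  97]
side red (317, 175, 53, 45)
```

```bash
python3 - <<'E'
import cv2,numpy as np
a=cv2.imread("pics/top0.png")[185:295,265:385];b=cv2.imread("pics/side0.png")[160:270,280:400]
cv2.imwrite("pics/crop.png",cv2.resize(np.hstack([a,b]),None,fx=3.3,fy=5,interpolation=2))
E
```

```text
(no output)
```

View pics/crop.png

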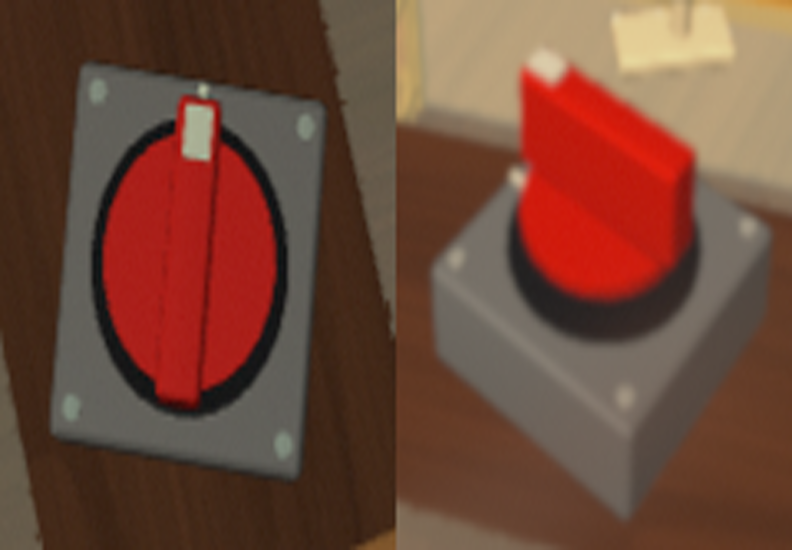

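The housing measures 118 x 118 mm at z=0.15 and the disc radius is 39 mm, so the heights hold. The axis is at (0.5277, 0.0538) and the bar's yaw is about -7.1°. One grip with the tool turned +19.4° leaves the last joint room for the whole turn, so I lift and travel.

```bash
python3 -m inch '[0,0,40,0,100, 0,0,40,0,100, 260,-483,40,19.4,100, 260,-483,40,19.4,100, 260,-483,40,19.4,100, 260,-483,40,19.4,100, 260,-483,40,19.4,100, 260,-483,40,19.4,100, 260,-483,40,19.4,100, 260,-483,40,19.4,100]' 40
```

```text
t: 0.93
tool_pos: [0.4252, 0.2441, 0.2589]
orientation: [0.194, 3.135, 0.001]
force: [0.4, -0.3, 0.7]
opening: 0.093
gripper_force: 0.0
```

```bash
python3 -m inch '[102,-190,0,0,100, 102,-190,0,0,100, 102,-190,0,0,100, 102,-190,0,0,100, 102,-190,0,0,100, 102,-190,0,0,100, 102,-190,0,0,100, 102,-190,0,0,100, 102,-190,0,0,100]'
python3 - <<'E'
from h import *
from plant import robot,read_camera
from scipy.spatial.transform import Rotation as R
s=robot.read_state();w=read_camera("wrist");print(s["tool_pos"],s["orientation"],s["q"],R.from_rotvec(s["orientation"]).as_matrix()[:,0])
M=np.eye(4);M[:3,:3]=R.from_rotvec(s["orientation"]).as_matrix();M[:3,3]=s["tool_pos"]
w["extrinsics"]=np.linalg.inv(M@w["mount"]);np.savez("pics/w1.npz",**w);cv2.imwrite("pics/w1.png",w["image"])
k=big(red(w["image"]));print(cv2.boundingRect(k))
# predicted axis px
for p in [(.5277,.0538,.204),(.5277+.0447,.0538-.0055,.204),(.5277-.0447,.0538+.0055,.204)]:
    e=w["extrinsics"];print(p,cv2.projectPoints(np.array([p]),cv2.Rodrigues(e[:3,:3])[0],e[:3,3],w["K"],w["D"])[0].ravel())
E
```

```text
t: 1.68
tool_pos: [0.5261, 0.0571, 0.2586]
orientation: [-0.194, -3.135, -0.001]
force: [-0.6, 0.6, 0.3]
opening: 0.0931
gripper_force: 0.0
[0.52613276 0.05707793 0.25860177] [-1.93551777e-01 -3.13536556e+00 -9.10402103e-04] [ 1.07377546e-02 -7.52891496e-02  1.62531957e+00  5.96937404e-04
  1.59177813e+00 -1.43673898e+00] [-9.92407270e-01  1.22994813e-01  2.93717219e-04]
(268, 154, 93, 117)
(0.5277, 0.0538, 0.204) [314.97444576 220.49591508]
(0.5723999999999999, 0.0483, 0.204) [315.27381763 272.90282478]
(0.48299999999999993, 0.0593, 0.204) [314.64367835 161.77766629]
```

View pics/w1.png

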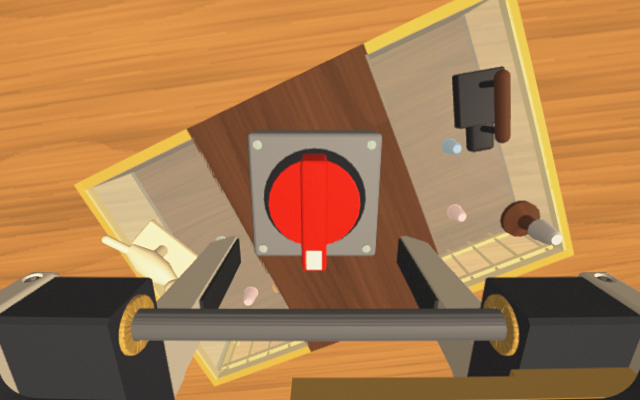

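The wrist view shows the bar vertical and centred at column 314.5, where 315 was predicted, with the white patch at (314,260). I let the arm settle, then go down.

```bash
python3 -m inch '[0,0,-10,0,100, 0,0,-20,0,100, 0,0,-30,0,100, 0,0,-30,0,100]'
```

```text
t: 2.07
tool_pos: [0.5248, 0.0564, 0.225]
orientation: [-0.193, -3.131, 0.0]
force: [0.2, -0.1, -0.7]
opening: 0.093
gripper_force: 0.0
```

```bash
python3 -m inch '[3,-2.5,0,0,100, 3,-2.5,-15,0,100, 3,-2.5,-30,0,100, 3,-2.5,-40,0,100, 3,-2.5,-47,0,100, 3,-2.5,-47,0,100]'
```

```text
t: 2.57
tool_pos: [0.5287, 0.0533, 0.1799]
orientation: [-0.195, -3.133, 0.0]
force: [-0.0, -0.3, -0.2]
opening: 0.0932
gripper_force: 0.0
```

```bash
python3 -m inch '[-1,0.5,-5,0,100, -1,0.5,-5,0,50, -1,0.5,-5,0,10, -1,0.5,-5,0,10, -1,0.5,-5,0,10, -1,0.5,-5,0,10, -1,0.5,-5,0,10, -1,0.5,-5,0,10]' 50
```

```text
t: 3.23
tool_pos: [0.5287, 0.0539, 0.1768]
orientation: [0.195, 3.135, 0.0]
force: [0.2, -0.1, 0.5]
opening: 0.0507
gripper_force: 0.0
```

```bash
python3 -m inch '[0,0,0,0,0, 0,0,0,0,0, 0,0,0,0,0, 0,0,0,0,0, 0,0,0,0,0, 0,0,0,0,0, 0,0,0,0,0, 0,0,0,0,0]' 50
```

```text
t: 3.9
tool_pos: [0.5286, 0.0534, 0.1767]
orientation: [-0.195, -3.135, 0.001]
force: [-1.2, -4.3, 1.0]
opening: 0.02
gripper_force: 50.0
```

Gripped, with the opening at 20 mm. Pressing down.

```bash
python3 -m inch '[0,0,-4,0,0, 0,0,-8,0,0, 0,0,-10,0,0, 0,0,-11,0,0, 0,0,-11,0,0, 0,0,-11,0,0]'
```

```text
t: 4.4
tool_pos: [0.5288, 0.0535, 0.1671]
orientation: [0.195, 3.135, -0.001]
force: [-4.1, -3.7, 12.1]
opening: 0.0192
gripper_force: 50.0
```

```bash
python3 -m inch '[0,0,-1,0,0, 0,0,-1,0,0, 0,0,-1,-5,0, 0,0,-1,-10,0, 0,0,-1,-15,0, 0,0,-1,-20,0, 0,0,-1,-25,0, 0,0,-1,-30,0, 0,0,-1,-30,0]'; python3 -c "
from plant import robot;s=robot.read_state();print(s['wrist_torque'],s['q'][5])"
```

```text
t: 5.15
tool_pos: [0.5287, 0.0527, 0.1666]
orientation: [1.008, 2.974, -0.003]
force: [-7.1, -6.3, 15.0]
opening: 0.0199
gripper_force: 50.0
[-1.46825621  1.73049359 -0.06659513] -0.9123163226935878
```

```bash
python3 -m inch '[-1,-0.5,2,-6,0, -1,-0.5,2,-13,0, -1,-0.5,2,-20,0, -1,-0.5,2,-27,0, -1,-0.5,2,-34,0, -1,-0.5,2,-41,0, -1,-0.5,2,-48,0, -1,-0.5,2,-55,0, -1,-0.5,2,-60,0, -1,-0.5,2,-60,0]'; python3 -c "
from plant import robot;s=robot.read_state();print(s['wrist_torque'],s['q'][5])"
```

```text
t: 5.98
tool_pos: [0.5271, 0.0521, 0.1678]
orientation: [2.361, 2.071, -0.003]
force: [-7.5, -6.9, 11.2]
opening: 0.0198
gripper_force: 50.0
[-1.57479368  1.7431773  -0.05699198] 0.1342127816019684
```

```bash
python3 -m inch '[-1,-0.5,0,-7,0, -1,-0.5,0,-14,0, -1,-0.5,0,-21,0, -1,-0.5,0,-28,0, -1,-0.5,0,-35,0, -1,-0.5,0,-42,0, -1,-0.5,0,-49,0, -1,-0.5,0,-52,0, -1,-0.5,0,-52,0]'; python3 -c "
from plant import robot;s=robot.read_state();print(s['wrist_torque'],s['q'][5])"
```

```text
t: 6.73
tool_pos: [0.5259, 0.0525, 0.1677]
orientation: [3.029, 0.831, -0.002]
force: [-9.2, -3.8, 12.4]
opening: 0.0196
gripper_force: 50.0
[-0.86607957  1.9269435  -0.08825594] 1.0387386050258494
```

```bash
python3 -m inch '[0,0,0,-1,0, 0,0,0,-2,0, 0,0,0,-3,0, 0,0,0,-4,0]'; python3 -c "
from plant import robot;s=robot.read_state();print(s['wrist_torque'],s['q'][5])"
```

```text
t: 7.07
tool_pos: [0.5259, 0.0526, 0.1677]
orientation: [3.055, 0.729, -0.002]
force: [-9.1, -3.3, 11.9]
opening: 0.0197
gripper_force: 50.0
[-0.90197471  2.06359658  0.08602157] 1.1054583523888488
```

```bash
for i in 1; do python3 -m inch '[0,0,0,-1,0, 0,0,0,-2,0, 0,0,0,-3,0, 0,0,0,-4,0]'; python3 -c "
from plant import robot;s=robot.read_state();print(s['wrist_torque'],s['q'][5]+1.437)"; python3 -m inch '[0,0,0,-1,0, 0,0,0,-2,0, 0,0,0,-3,0]'; python3 -c "
from plant import robot;s=robot.read_state();print(s['wrist_torque'],s['q'][5]+1.437)"; done
```

```text
t: 7.4
tool_pos: [0.5259, 0.0526, 0.1677]
orientation: [3.079, 0.622, -0.002]
force: [-8.8, -3.6, 12.2]
opening: 0.0194
gripper_force: 50.0
[-0.75578253  2.08834222  0.08327098] 2.6123172024943617
t: 7.65
tool_pos: [0.5258, 0.0527, 0.1677]
orientation: [3.094, 0.541, -0.002]
force: [-9.6, -3.2, 11.8]
opening: 0.0199
gripper_force: 50.0
[-0.78070835  2.05190531  0.11306911] 2.664658557264717
```

```bash
python3 -m inch '[0,0,0,-1,0, 0,0,0,-2,0, 0,0,0,-3,0]'; python3 -c "
from plant import robot;s=robot.read_state();print(s['wrist_torque'],s['q'][5]+1.437)"
```

```text
t: 7.9
tool_pos: [0.5258, 0.0527, 0.1677]
orientation: [3.108, 0.46, -0.002]
force: [-9.8, -3.1, 12.0]
opening: 0.0196
gripper_force: 50.0
[-0.68960195  2.12056125  0.00583987] 2.717014599065963
```

```bash
python3 -m inch '[0,0,0,-1,0, 0,0,0,-2,0, 0,0,0,-3,0]'; python3 -c "
from plant import robot;s=robot.read_state();print(s['wrist_torque'],s['q'][5]+1.437)"
```

```text
t: 8.15
tool_pos: [0.5258, 0.0528, 0.1676]
orientation: [3.119, 0.379, -0.002]
force: [-9.1, -2.6, 11.0]
opening: 0.0197
gripper_force: 50.0
[-0.63743215  2.12959893  0.09496475] 2.7693418183969287
```

```bash
python3 -m inch '[0,0,0,-1,0, 0,0,0,-2,0, 0,0,0,-3,0]'; python3 -c "
from plant import robot;s=robot.read_state();print(s['wrist_torque'],s['q'][5]+1.437)"
```

```text
t: 8.4
tool_pos: [0.5257, 0.0529, 0.1676]
orientation: [3.127, 0.297, -0.003]
force: [-8.5, -2.8, 11.2]
opening: 0.0197
gripper_force: 50.0
[-0.60408192  2.05026337  0.13334176] 2.821753314984954
```

```bash
python3 -m inch '[0,0,0,-1,0, 0,0,0,-2,0, 0,0,0,-3,0]'; python3 -c "
from plant import robot;s=robot.read_state();print(s['wrist_torque'],s['q'][5]+1.437)"
```

```text
t: 8.65
tool_pos: [0.5257, 0.0529, 0.1676]
orientation: [-3.134, -0.215, 0.003]
force: [-9.3, -2.1, 11.1]
opening: 0.0196
gripper_force: 50.0
[-0.53334412  2.13762563  0.11257416] 2.8741090147788975
```

```bash
python3 -m inch '[0,0,0,-1,0, 0,0,0,-2,0, 0,0,0,-3,0]'; python3 -c "
from plant import robot;s=robot.read_state();print(s['wrist_torque'],s['q'][5]+1.437)"
```

```text
t: 8.9
tool_pos: [0.5257, 0.053, 0.1676]
orientation: [-3.139, -0.133, 0.003]
force: [-9.3, -2.0, 11.7]
opening: 0.0198
gripper_force: 50.0
[-0.45260604  2.15979295  0.08640832] 2.926458745456543
```

```bash
python3 -m inch '[0,0,0,-1,0, 0,0,0,-2,0]'; python3 -c "
from plant import robot;s=robot.read_state();print(s['wrist_torque'],s['q'][5]+1.437)"
```

```text
t: 9.07
tool_pos: [0.5257, 0.053, 0.1676]
orientation: [-3.14, -0.078, 0.003]
force: [-9.8, -1.1, 12.0]
opening: 0.0199
gripper_force: 50.0
[-0.48219912  2.11025687  0.0903427 ] 2.9613602117726536
```

```bash
python3 -m inch '[0,0,0,-1,0, 0,0,0,-2,0, 0,0,0,-3,0]'; python3 -c "
from plant import robot;s=robot.read_state();print(s['wrist_torque'],s['q'][5]+1.437)"
```

```text
t: 9.32
tool_pos: [0.5256, 0.0531, 0.1676]
orientation: [-3.141, 0.004, 0.003]
force: [-9.8, -1.0, 11.4]
opening: 0.0198
gripper_force: 50.0
[-0.3321062   2.13054518  0.10827108] 3.013722847453198
```

```bash
python3 -m inch '[0,0,0,-1,0, 0,0,0,-2,0]'; python3 -c "
from plant import robot;s=robot.read_state();print(s['wrist_torque'],s['q'][5]+1.437)"
```

```text
t: 9.48
tool_pos: [0.5257, 0.0531, 0.1676]
orientation: [-3.141, 0.059, 0.003]
force: [-10.2, -0.4, 11.8]
opening: 0.0197
gripper_force: 50.0
[-0.36500874  2.11718527  0.06939159] 3.048648038911282
```

```bash
python3 -m inch '[0,0,0,-1,0, 0,0,0,-2,0]'; python3 -c "
from plant import robot;s=robot.read_state();print(s['wrist_torque'],s['q'][5]+1.437)"
```

```text
t: 9.65
tool_pos: [0.5256, 0.053, 0.1676]
orientation: [3.139, -0.113, -0.003]
force: [-9.2, -2.6, 11.8]
opening: 0.0199
gripper_force: 50.2
[-0.55569972  2.20415579  0.64383568] 3.083155965124671
```

The stop is felt: the torque is 0.64 Nm at 3.083 rad. I back off about 0.06 rad and ease the handle up while still holding it.

```bash
python3 -m inch '[0,0,0,1,0, 0,0,0,2,0, 0,0,0,3,0, 0,0,0,3.8,0, 0,0,0,3.8,0, 0,0,0,3.8,0]'; python3 -c "
from plant import robot;s=robot.read_state();print(s['wrist_torque'],s['q'][5]+1.437)"
```

```text
t: 10.15
tool_pos: [0.5257, 0.0531, 0.1676]
orientation: [-3.141, 0.008, 0.003]
force: [-8.8, -1.0, 11.2]
opening: 0.0195
gripper_force: 50.0
[-0.41004499  2.14107066 -0.04379554] 3.016403647014384
```

```bash
python3 -m inch '[0,0,2,0,0, 0,0,4,0,0, 0,0,6,0,0, 0,0,8,0,0, 0,0,8,0,0]'; python3 -c "
from plant import robot;s=robot.read_state();print(s['wrist_torque'],s['q'][5]+1.437)"
```

```text
t: 10.57
tool_pos: [0.5256, 0.0531, 0.1754]
orientation: [-3.141, 0.008, 0.003]
force: [-9.1, -0.7, 9.2]
opening: 0.0199
gripper_force: 50.0
[-0.40216065  1.86602531  0.02369252] 3.0164853367114217
```

The upward force is still 9 N at +8 mm, so the handle is rising with the hand in the on notch. Releasing.

```bash
python3 -m inch '[0,0,1,0,0, 0,0,1,0,30, 0,0,1,0,60, 0,0,1,0,90, 0,0,1,0,90, 0,0,1,0,90, 0,0,1,0,90, 0,0,1,0,90, 0,0,1,0,90, 0,0,1,0,90]'
```

```text
t: 11.4
tool_pos: [0.5266, 0.0529, 0.1756]
orientation: [-3.142, 0.009, 0.0]
force: [0.0, -0.7, 0.7]
opening: 0.0753
gripper_force: 0.0
```

```bash
python3 -m inch '[0,0,10,0,90, 0,0,25,0,90, 0,0,45,0,90, 0,0,70,0,90, 0,0,100,0,90, 0,0,120,0,90, -40,0,130,0,90, -80,0,130,0,90, -80,0,130,0,90, -80,0,130,0,90]'
python3 - <<'E'
from h import *
from plant import read_camera
S=read_camera("side");T0=np.load("pics/side0.npz")["image"]
cv2.imwrite("pics/end.png",np.hstack([cv2.resize(x[140:350,160:430],None,fx=1.4,fy=1.4) for x in (T0,S["image"])]))
E
```

```text
t: 12.23
tool_pos: [0.4455, 0.0529, 0.3071]
orientation: [3.142, -0.008, 0.004]
force: [0.2, 0.6, -0.4]
opening: 0.0839
gripper_force: 0.0
```

View pics/end.png

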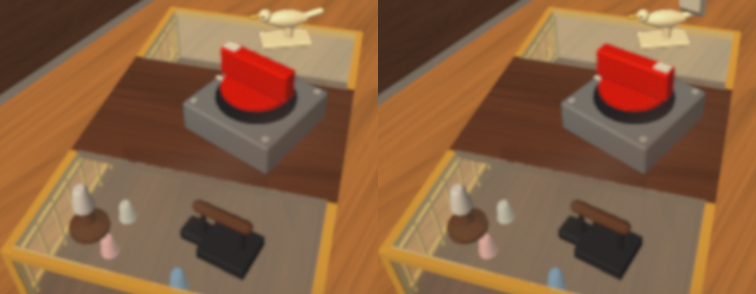

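The picture shows the handle turned about half round, with its patch now at (663,68), and the bystanders unmoved. A quick numeric check of the disc's height comes next.

```bash
python3 - <<'E'
from h import *
from plant import read_camera
for n in("side","top"):
    a=np.load(f"pics/{n}0.npz")["image"];b=read_camera(n)["image"]
    for im in (a,b):
        k=big(red(im));print(n,cv2.boundingRect(k))
E
```

```text
side (317, 175, 53, 45)
side (316, 172, 55, 48)
top (296, 204, 52, 61)Traceback (most recent call last):
  File "<stdin>", line 6, in <module>
  File "h.py", line 9, in big
    k,_=cv2.findContours(m.astype(np.uint8),0,cv2.CHAIN_APPROX_NONE);return max(k,key=cv2.contourArea).reshape(-1,2)
                                                                            ~~~^^^^^^^^^^^^^^^^^^^^^^^
ValueError: max() iterable argument is empty
```

The bottom edge of the disc is on the same row as at the start (220), so the handle is fully up. The top camera's view of the handle is only blocked by the arm. Handing in.

```bash
python3 -c "
from plant import job;print(job.close_job())"
```

```text
the job is handed in; nothing more can be done
None
```

The isolator handle is turned about 3.0 rad and sprung up in the on notch, the hand has let go, the bystanders look unmoved in the last side view, and the job is handed in (no verdict was returned).

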